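Find the rattling parts case

TASK

One of the three sealed grey parts cases on the bench has a part loose inside that rattles. Pick up and shake the cases one after another until you have found the one that rattles, and stand the two silent ones upright and fully home in the two slots of the white rack. Finish still holding the rattling case in the gripper, upright and still, centred above the yellow notebook with its underside at least 10 cm above the bench; leave the beaker, the vial and the glue bottle behind the cases where they stand.

Things in the scene. Friction and masses are not known exactly. Their poses are not given: they have to be found in the camera images.
- case_1: one of three sealed cases that look alike (this text holds for all): dark grey upright box, black seam, blue top pad and end latches, lighter panels on the broad faces; 76 mm long (x), 28 mm thick (y), 84 mm tall (z), about 0.43 kg, weights differ a little. Origin at the centre of its underside. Grip across the thickness; it does not open
- case_2: looks like case_1. Inside each case is a 0.3 kg steel part, 30 mm above the underside; in two cases it is clipped fast in the middle, in exactly one (not told which) it is loose on a rail humped in the middle: shaken along the case's x, or tipped end to end by over about 0.25 rad, it runs to an end, up to 23 mm from the middle, and stays there when level
- case_3: looks like case_1. How a loose part (in whichever case has it) is felt at the wrist: knocks when shaken hard along the case's x; or, held level again after tipping one end down and then the other, the moment about the case's y differs by about 0.13 N m between the two (a silent case shows no difference)
- part_1 (a joint): where the steel part hidden in case_1 stands on its rail (not visible): 0 clipped or still in the middle, where all three start; 0.18 at the case's +x end, -0.18 at its -x end (rad along the rail, 130 mm radius). Changes only if it is loose and has been shaken
- part_2 (a joint): where the steel part hidden in case_2 stands on its rail (not visible): 0 clipped or still in the middle, where all three start; 0.18 at the case's +x end, -0.18 at its -x end (rad along the rail, 130 mm radius). Changes only if it is loose and has been shaken
- part_3 (a joint): where the steel part hidden in case_3 stands on its rail (not visible): 0 clipped or still in the middle, where all three start; 0.18 at the case's +x end, -0.18 at its -x end (rad along the rail, 130 mm radius). Changes only if it is loose and has been shaken
- rack: white filing rack, fixed, 116 x 176 mm base, 49 mm high. Origin at the centre of its underside, z up. Two slots side by side along its y, 80 mm between centres, each 82 mm long along the rack's x, 34 mm wide (y), floor 6 mm above the bench, straight walls up to 38 mm, blue flared lip from there to 49 mm. A case fits with 3 mm play a side, its x along the rack's x, either way round
- slot_left (a point): centre of the floor of the left (+y) of the rack's two slots, 40 mm along the rack's y from its middle, 6 mm above the bench; axes as the rack's
- slot_right (a point): centre of the floor of the right (-y) of the rack's two slots, -40 mm along the rack's y from its middle, 6 mm above the bench; axes as the rack's
- log_book: yellow notebook lying flat and fixed on the bench, 148 mm (x) by 108 mm (y), 11 mm thick. Origin at the centre of its underside
- beaker: bystander, loose: small clear glass beaker, 43 mm wide, 52 mm tall, origin at the centre of its underside
- vial_saline: bystander, loose: small clear vial with a blue cap, 24 mm wide, 53 mm tall, origin at the centre of its underside
- cement_bottle: bystander, loose: small white bottle with a blue nozzle, 34 mm wide, 83 mm tall, origin at the centre of its underside
Not all that is in view belongs to the job. What is shaped like the case_3 but orange or red is not meant.

How it is judged (in metres and radians):
On the way:
1. the loose part in the rattling case has been shaken to an end of its rail, over 0.1 rad from the middle (((value of joint part_1 above 0.1 rad or value of joint part_1 below -0.1 rad) or (value of joint part_2 above 0.1 rad or value of joint part_2 below -0.1 rad) or (value of joint part_3 above 0.1 rad or value of joint part_3 below -0.1 rad))), for 0.1 s.
At the end, for the whole second after the job is handed in: Each slot holds a silent case, at rest: within 6 mm of its centre, 4 mm of its floor, upright within 0.08 rad, along the slot. The fingers hold the rattling case (over 2 N) still, underside over 80 mm above the bench, within 50 mm of the notebook's centre from above, upright within 0.2 rad ((((value of joint part_1 above 0.1 rad or value of joint part_1 below -0.1 rad) and (((horizontal distance between case_2 and slot_left below 0.006 m and z of case_2 in the frame of slot_left below 0.004 m and angle between case_2's own z axis and vertical below 0.08 rad and angle between the x axis of case_2 and the x axis of rack, either way round below 0.1 rad) and (horizontal distance between case_3 and slot_right below 0.006 m and z of case_3 in the frame of slot_right below 0.004 m and angle between case_3's own z axis and vertical below 0.08 rad and angle between the x axis of case_3 and the x axis of rack, either way round below 0.1 rad)) or ((horizontal distance between case_2 and slot_right below 0.006 m and z of case_2 in the frame of slot_right below 0.004 m and angle between case_2's own z axis and vertical below 0.08 rad and angle between the x axis of case_2 and the x axis of rack, either way round below 0.1 rad) and (horizontal distance between case_3 and slot_left below 0.006 m and z of case_3 in the frame of slot_left below 0.004 m and angle between case_3's own z axis and vertical below 0.08 rad and angle between the x axis of case_3 and the x axis of rack, either way round below 0.1 rad))) and linear speed of each of case_2, case_3 below 0.02 m/s and height (world z) of case_1 above 0.08 m and horizontal distance between case_1 and log_book below 0.05 m and angle between case_1's own z axis and vertical below 0.2 rad and linear speed of case_1 below 0.03 m/s and contact force between case_1 and the fingers above 2 N) or ((value of joint part_2 above 0.1 rad or value of joint part_2 below -0.1 rad) and (((horizontal distance between case_1 and slot_left below 0.006 m and z of case_1 in the frame of slot_left below 0.004 m and angle between case_1's own z axis and vertical below 0.08 rad and angle between the x axis of case_1 and the x axis of rack, either way round below 0.1 rad) and (horizontal distance between case_3 and slot_right below 0.006 m and z of case_3 in the frame of slot_right below 0.004 m and angle between case_3's own z axis and vertical below 0.08 rad and angle between the x axis of case_3 and the x axis of rack, either way round below 0.1 rad)) or ((horizontal distance between case_1 and slot_right below 0.006 m and z of case_1 in the frame of slot_right below 0.004 m and angle between case_1's own z axis and vertical below 0.08 rad and angle between the x axis of case_1 and the x axis of rack, either way round below 0.1 rad) and (horizontal distance between case_3 and slot_left below 0.006 m and z of case_3 in the frame of slot_left below 0.004 m and angle between case_3's own z axis and vertical below 0.08 rad and angle between the x axis of case_3 and the x axis of rack, either way round below 0.1 rad))) and linear speed of each of case_1, case_3 below 0.02 m/s and height (world z) of case_2 above 0.08 m and horizontal distance between case_2 and log_book below 0.05 m and angle between case_2's own z axis and vertical below 0.2 rad and linear speed of case_2 below 0.03 m/s and contact force between case_2 and the fingers above 2 N) or ((value of joint part_3 above 0.1 rad or value of joint part_3 below -0.1 rad) and (((horizontal distance between case_1 and slot_left below 0.006 m and z of case_1 in the frame of slot_left below 0.004 m and angle between case_1's own z axis and vertical below 0.08 rad and angle between the x axis of case_1 and the x axis of rack, either way round below 0.1 rad) and (horizontal distance between case_2 and slot_right below 0.006 m and z of case_2 in the frame of slot_right below 0.004 m and angle between case_2's own z axis and vertical below 0.08 rad and angle between the x axis of case_2 and the x axis of rack, either way round below 0.1 rad)) or ((horizontal distance between case_1 and slot_right below 0.006 m and z of case_1 in the frame of slot_right below 0.004 m and angle between case_1's own z axis and vertical below 0.08 rad and angle between the x axis of case_1 and the x axis of rack, either way round below 0.1 rad) and (horizontal distance between case_2 and slot_left below 0.006 m and z of case_2 in the frame of slot_left below 0.004 m and angle between case_2's own z axis and vertical below 0.08 rad and angle between the x axis of case_2 and the x axis of rack, either way round below 0.1 rad))) and linear speed of each of case_1, case_2 below 0.02 m/s and height (world z) of case_3 above 0.08 m and horizontal distance between case_3 and log_book below 0.05 m and angle between case_3's own z axis and vertical below 0.2 rad and linear speed of case_3 below 0.03 m/s and contact force between case_3 and the fingers above 2 N))); the arm keeps its last pose, push and grip.
It fails at once if the beaker, the vial or the glue bottle is shifted by more than 40 mm or tipped over (distance of any of beaker, vial_saline, cement_bottle from where it was at the start of the episode above 0.04 m or angle between any of beaker, vial_saline, cement_bottle's own z axis and vertical above 0.5 rad).
It fails at once if a case is thrown or dropped (faster than 1.5 m/s) (linear speed of any of case_1, case_2, case_3 above 1.5 m/s).
It also fails if it takes over 72 s, if anything falls off the work surface, if the arm or the gripper's body presses on something with over 40 N, if the wrist force passes 120 N, or if a joint passes its speed limit or range.

ROBOT

A 7-joint arm with a two-finger parallel gripper is mounted at the origin on a cart in front of the work surface, level with it; the furniture and walls round the work are solid. World frame = base frame: x ahead of the robot, y to its left, z up, the work surface at z = 0. Lengths are in m, angles in degrees, forces in N, time in s.
With the tool pointing down it reaches from about 0.4 to 0.85 m from the base axis. Payload 6.9 kg.
Tool frame: the origin (TCP) lies midway between the tips of the shut fingers; the grasp point (between the pads) lies 19 mm behind it; z points along the fingers, y is the direction in which the jaws open and shut (so a half turn about z gives the same grasp; the last joint's range is limited). The gripper opens to 85 mm and grips with 20 to 120 N. Pads are 22 mm wide; open, the fingers measure 114 mm over their backs; the gripper's body (76 mm by 85 mm) begins 54 mm behind the grasp point. The pads swing forward as they close: fully open they stand 13 mm farther back than shut.
Start: joints at [-67.179, 29.078, -13.613, 85.955, 7.202, 65.827, -8.869], TCP at [0.18, 0.598, 0.231] pointing down, gripper open.
Joint ranges: [-176.47, 176.47], [-13.61, 117.27], [-81.72, 77.17], [0.22, 143.17], [-87.28, 267.28], [10, 112.55], [-165.47, 165.47]. Speed limits (degrees/s): [136.94, 136.94, 180, 180, 180, 180, 180].

INTERFACE

Orientations are given as [roll, pitch, yaw] about the fixed x, y, z axes, in that order (R = Rz(yaw) Ry(pitch) Rx(roll)).
In Python, from station import robot, read_camera, finish_job gives the robot as it stands.
- The arm moves only by the tool jog_arm, never from a script. Its argument "increments" is a list of rows, each a list of 3 entries, a list of its own where there are three numbers: the finger opening in cm, from 0 to 8.54, then the shift along the tool's x, y, z in cm, then the turn about the tool's z in rad. A call has 1 to 10 rows; each row is the pose to reach, as a shift and turn from the pose commanded when the call began, along the tool's axes at that moment; what a row does not reach only later rows make up. A row lasts 1/8 s, in which the tool goes at most 62.5 mm and 10.7 degrees, less where a joint would pass 70% of its speed; a pose out of reach is approached as far as the arm can. A call with a gripper value outside its range is refused whole. The fingers move at their own pace and stop on an object; "force" is the grip in N (left out, the last holds). Time passes only in rows, so rows that repeat a pose let the fingers close. It gives the time, the measured TCP pose, the force and the opening at its end, in the units of the state.
- robot.sense(): the state, without advancing time (a new reading comes with each control period).
- read_camera(name): name is "side" or "top"; returns a dict with "color" (420x560x3 uint8, red, green, blue), "camera_matrix" (3x3 intrinsics, pixels), "world_from_camera" (4x4, takes a point from camera to world coordinates). Camera axes: x right, y down, z forward; pixel columns grow to the right and rows downward; lengths in m; the calibration is good to about 2 mm. A picture is of the moment at which its call begins. There is no depth.
- finish_job(): hands the job in, once; it reports no verdict.
The state is a dict: "time_s": time; "joint_positions": joint angles; "qd": joint speeds; "joint_efforts": joint torques, N m; "tool_pos": TCP position; "tcp_rot": TCP orientation; "force": force on the tool from outside, world axes, zero at the start; "moment": the same for the moment, N m; "grip_width": finger opening in m.
Only numpy, scipy, OpenCV 4.12 (cv2) and the standard library are available. Lean on these libraries where they do the work, as an engineer would, in place of code of your own. Each camera call takes 0.05 s, during which the arm holds its last target. There are 200 camera calls.

## Working session

There is one attempt and no reset: what is moved stays moved. The work goes in short steps, Python scripts to look and compute and a tool call to move; the robot and the scene stay as the last step left them, time stands still between calls to the robot, and variables do not carry over. Pictures are saved under pics/ and viewed, about 8 in all and at most 12, crops included, and the job is handed in when it is done.

Besides the shell and the picture viewer there is one more tool, called as name(argument=value, ...), one argument or row to a line, values as JSON. jog_arm: Moves the arm, as the interface text tells. Its arguments: {"type":"object","properties":{"increments":{"type":"array"},"force":{"type":"number"}},"required":["increments"]}

```bash
mkdir -p pics; ls
python3 - <<'E'
from station import robot, read_camera
import cv2,numpy as np
print(robot.sense())
for n in("top","side"):
    c=read_camera(n); cv2.imwrite(f"pics/{n}0.png",c["color"][...,::-1]); np.save(f"{n}0.npy",c["color"])
    print(n,c["camera_matrix"].tolist(),c["world_from_camera"].round(4).tolist())
E
```

```text
pics
{'time_s': 0.0, 'joint_positions': array([-67.17865367,  29.12413216, -13.60776673,  86.00880244,
         7.20292563,  65.82579306,  -8.86849866]), 'qd': array([-0.06048437, -0.01617163, -0.01848368,  0.06670543, -0.07470057,
       -0.01193924,  0.13861144]), 'joint_efforts': array([ 6.14117544e-04, -6.20591068e+01, -2.18631037e+00, -2.49642473e+01,
        1.26132651e-02,  1.20703544e-02,  1.73654388e-05]), 'tool_pos': array([0.18034902, 0.597896  , 0.2304435 ]), 'tcp_rot': array([-1.79900151e+02,  3.34431236e-03,  1.63224389e+02]), 'force': array([0.07919978, 0.95035379, 0.34572563]), 'moment': array([-0.00129182, -0.01175651,  0.00371098]), 'grip_width': 0.08568269843759116}
top [[442.823523319413, 0.0, 277.83420001198624], [0.0, 442.823523319413, 211.21085783111084], [0.0, 0.0, 1.0]] [[-0.002, -0.9915, 0.1304, 0.4483], [-1.0, 0.0011, -0.0069, -0.0267], [0.0067, -0.1304, -0.9914, 0.9434], [0.0, 0.0, 0.0, 1.0]]
side [[389.67740486939704, 0.0, 272.50413103060373], [0.0, 389.67740486939704, 204.1801246561124], [0.0, 0.0, 1.0]] [[-0.9975, -0.055, 0.0443, 0.5287], [-0.0685, 0.6016, -0.7959, 0.7901], [0.0171, -0.7969, -0.6039, 0.6132], [0.0, 0.0, 0.0, 1.0]]
```

View pics/top0.png

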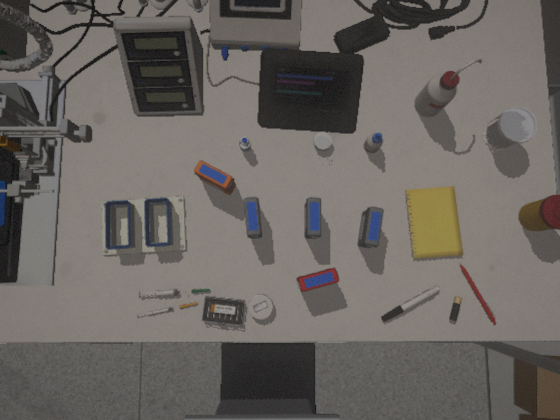

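View pics/side0.png

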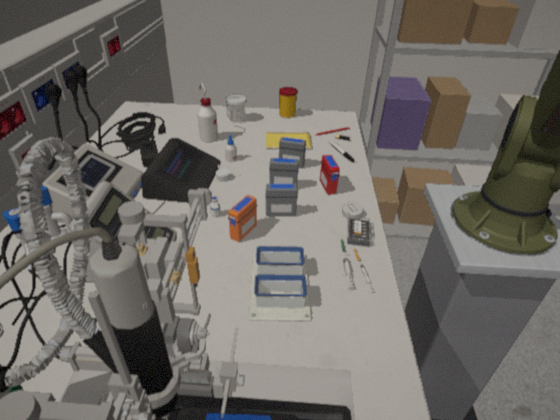

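The top view shows the grey cases at about (252,217), (314,217) and (372,226), the rack at (145,225) and the notebook at (434,222). The orange (214,176) and red (318,280) decoys are there too, and the vial, beaker and bottle stand at (245,144), (323,142) and (374,143). The side view agrees.

```bash
cat > h.py <<'E'
import cv2,numpy as np
from station import robot, read_camera
def cast(c,uv,z):
    K,T=c["camera_matrix"],c["world_from_camera"]
    uv=np.atleast_2d(uv).astype(float)
    d=np.c_[(uv-K[:2,2])/[K[0,0],K[1,1]],np.ones(len(uv))]@T[:3,:3].T
    return T[:3,3]+d*((z-T[2,3])/d[:,2])[:,None]
def rects(c,mask,z,amin=40):
    out=[]
    for k in cv2.findContours(mask.astype(np.uint8),cv2.RETR_EXTERNAL,cv2.CHAIN_APPROX_NONE)[0]:
        if cv2.contourArea(k)<amin: continue
        w=cast(c,k[:,0],z)[:,:2]
        (cx,cy),(a,b),t=cv2.minAreaRect((w*1000).astype(np.float32))
        if a<b: a,b,t=b,a,t+90
        t=(t+90)%180-90
        out.append((k[:,0].mean(0).round(),round(cx,1),round(cy,1),round(a),round(b),round(t,1)))
    return out
def hsv(c): return cv2.cvtColor(c["color"],cv2.COLOR_RGB2HSV)
def blue(c): h=hsv(c); return cv2.inRange(h,(105,90,40),(125,255,255))>0
def yellow(c): h=hsv(c); return cv2.inRange(h,(22,100,100),(32,255,255))>0
E
python3 - <<'E'
from h import *
c=read_camera("top")
for z in(.084,.049):
    print(z)
    for r in rects(c,blue(c),z): print(r)
for r in rects(c,yellow(c),.011,300): print(r)
h=hsv(c); w=cv2.inRange(h,(0,0,0),(180,255,255))
print(cast(c,[(323,142),(245,144),(374,143)],.05)[:,:2].round(3).tolist())
cv2.imwrite("pics/crop.png",cv2.resize(c["color"][110:310,90:490,::-1],None,fx=2,fy=2,interpolation=cv2.INTER_CUBIC))
s=read_camera("side")
for z in (.084,.049):
    print("side",z)
    for r in rects(s,blue(s),z): print(r)
E
```

```text
0.084
(array([319., 279.]), 428.8, -110.6, 54, 17, -74.8)
(array([374., 226.]), 532.6, -220.4, 55, 18, -10.3)
(array([314., 216.]), 551.9, -103.4, 55, 16, -0.7)
(array([252., 216.]), 552.3, 18.4, 56, 18, 5.4)
(array([  2., 208.]), 566.7, 504.3, 64, 10, 4.5)
(array([212., 174.]), 636.8, 96.6, 54, 16, 61.8)
(array([377., 137.]), 711.2, -231.8, 17, 16, -0.0)
(array([306.,  77.]), 838.4, -90.8, 106, 7, 85.1)
(array([225.,  52.]), 890.1, 76.1, 28, 10, 0.7)
0.049
(array([319., 279.]), 428.0, -114.0, 56, 17, -74.8)
(array([374., 226.]), 536.0, -228.3, 58, 19, -10.3)
(array([314., 216.]), 556.1, -106.6, 58, 16, -0.7)
(array([252., 216.]), 556.5, 20.2, 58, 18, 5.4)
(array([  2., 208.]), 571.5, 526.0, 66, 10, 4.5)
(array([212., 174.]), 644.5, 101.7, 56, 17, 61.8)
(array([377., 137.]), 721.9, -240.1, 17, 17, -0.0)
(array([306.,  77.]), 854.3, -93.4, 111, 7, 85.1)
(array([225.,  52.]), 908.1, 80.3, 29, 11, 0.7)
(array([433., 222.]), 548.4, -363.8, 147, 104, 4.3)
[[0.711, -0.127], [0.707, 0.035], [0.709, -0.233]]
side 0.084
(array([237., 416.]), 580.9, 553.6, 86, 9, 4.4)
(array([286., 280.]), 537.9, 325.4, 88, 44, 1.2)
(array([284., 251.]), 538.1, 239.1, 93, 39, -16.7)
(array([ 12., 220.]), 1106.4, 196.2, 89, 24, -43.2)
(array([242., 204.]), 635.7, 96.2, 51, 14, 60.7)
(array([ 45., 196.]), 1089.9, 106.5, 84, 21, -53.0)
(array([281., 186.]), 551.0, 16.9, 55, 21, 4.2)
(array([284., 160.]), 550.5, -103.4, 53, 19, -3.6)
(array([39., 99.]), 1397.8, -429.4, 157, 36, -55.2)
side 0.049
(array([237., 416.]), 584.4, 538.0, 92, 9, 4.4)
(array([286., 280.]), 538.5, 294.7, 94, 47, 1.2)
(array([284., 251.]), 538.7, 202.6, 99, 41, -16.7)
(array([ 12., 220.]), 1144.6, 156.9, 95, 25, -43.2)
(array([242., 204.]), 642.7, 50.3, 54, 15, 60.7)
(array([ 45., 196.]), 1127.0, 61.3, 90, 23, -53.0)
(array([281., 186.]), 552.4, -34.2, 59, 23, 4.2)
(array([284., 160.]), 552.0, -162.5, 57, 20, -3.6)
(array([39., 99.]), 1455.3, -510.1, 168, 38, -55.2)
```

View pics/crop.png

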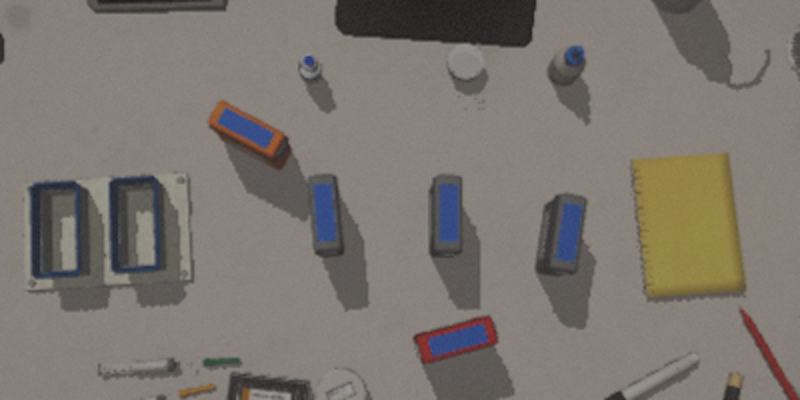

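The crop shows the three cases' pads clearly and both rack slots, centred at crop (56,229) and (135,224). Next I measure the rack from its dark blue lips and work out the first move.

```bash
cat >> h.py <<'E'
def go(x,y,z,yaw,st=None):
    s=robot.sense(); p,r=s["tool_pos"],s["tcp_rot"]
    from scipy.spatial.transform import Rotation as R
    M=R.from_euler("xyz",r,degrees=True).as_matrix()
    d=M.T@(np.array([x,y,z])-p)*100
    dy=(yaw-r[2]+180)%360-180
    print("t",s["time_s"],"pos",p.round(4),"rot",r.round(2),"F",s["force"].round(2),"M",s["moment"].round(4),"w",round(s["grip_width"],4))
    print("shift cm",d.round(2),"turn rad",round(-np.radians(dy),3))
E
python3 - <<'E'
from h import *
c=read_camera("top")
h=hsv(c); print(h[225,106],h[225,147],h[225,133],h[203,120])
m=cv2.inRange(h,(100,70,20),(130,255,140))
m[:190]=0;m[260:]=0;m[:,:95]=0;m[:,195:]=0
for r in rects(c,m>0,.049): print(r)
s=read_camera("side")
m=blue(s); m[:,:250]=0;m[:,320:]=0;m[:235]=0;m[310:]=0
for r in rects(s,m,.049): print(r)
go(.552,.018,.2,185.4)
E
```

```text
[111  87  70] [115  55  60] [15 23 66] [113  57  58]
(array([123., 224.]), 540.0, 289.6, 96, 45, 4.0)
(array([165., 229.]), 537.0, 193.6, 98, 38, -20.5)
(array([286., 280.]), 538.5, 294.4, 94, 47, 0.8)
(array([285., 251.]), 537.4, 201.6, 99, 42, -19.9)
t 0.3 pos [0.1804 0.5982 0.231 ] rot [-179.96    0.    163.22] F [-0.81  0.   -0.61] M [-0.0259  0.0064 -0.0247] w 0.0854
shift cm [-52.33 -44.82   3.13] turn rad -0.387
```

jog_arm(
  increments=[
    [8.5, [-52.3, -44.8, 3.1], -0.387],
    [8.5, [-52.3, -44.8, 3.1], -0.387],
    [8.5, [-52.3, -44.8, 3.1], -0.387],
    [8.5, [-52.3, -44.8, 3.1], -0.387],
    [8.5, [-52.3, -44.8, 3.1], -0.387],
    [8.5, [-52.3, -44.8, 3.1], -0.387],
    [8.5, [-52.3, -44.8, 3.1], -0.387],
    [8.5, [-52.3, -44.8, 3.1], -0.387],
    [8.5, [-52.3, -44.8, 3.1], -0.387],
    [8.5, [-52.3, -44.8, 3.1], -0.387],
  ],
  force=70,
)

```text
time_s: 1.55
tool_pos: [0.5182, 0.0709, 0.2034]
tcp_rot: [180.0, 0.0, -174.6]
force: [0.1, 0.4, -0.1]
grip_width: 0.0851
```

Run:
```python
from h import *
go(.552,.018,.2,185.4)
c=np.load("top0.npy")
cv2.imwrite("pics/rack.png",cv2.resize(c[185:265,90:200,::-1],None,fx=7,fy=7,interpolation=cv2.INTER_CUBIC))
```

```text
t 1.55 pos [0.5182 0.0709 0.2034] rot [ 1.7999e+02  4.0000e-02 -1.7459e+02] F [ 0.07  0.41 -0.14] M [-0.0105 -0.0536 -0.017 ] w 0.0851
shift cm [-2.87 -5.58  0.34] turn rad 0.0
```

View pics/rack.png

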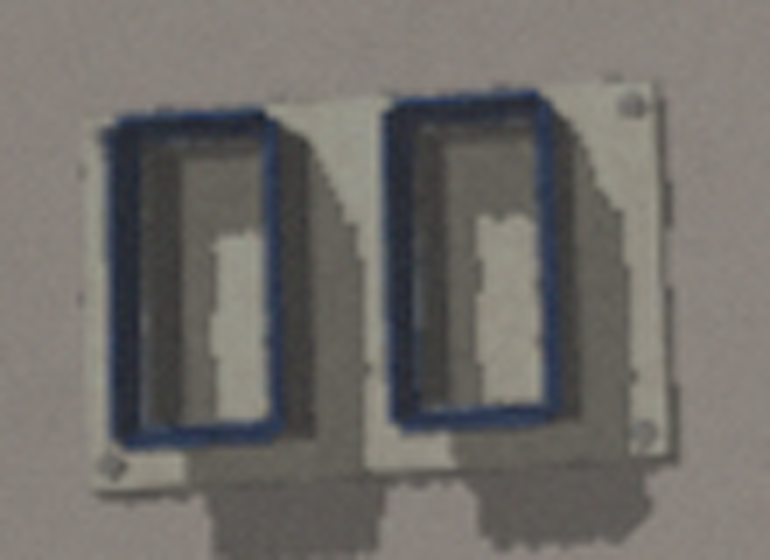

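The picture shows the lip corners: left slot (108,118), (272,108), (285,432), (118,448), and right slot (388,104), (545,93), (560,415), (398,430). I cast these at lip height and the base corners at 6 mm.

jog_arm(
  increments=[
    [8.5, [-2.9, -5.6, 4.0], 0],
    [8.5, [-2.9, -5.6, 9.0], 0],
    [8.5, [-2.9, -5.6, 9.0], 0],
    [8.5, [-2.9, -5.6, 9.0], 0],
  ],
)

```text
time_s: 2.05
tool_pos: [0.5516, 0.0209, 0.1147]
tcp_rot: [180.0, 0.1, -174.5]
force: [-0.2, -0.1, 0.4]
grip_width: 0.0854
```

Run:
```python
from h import *
c=read_camera("top")
def q(l,z):
    w=cast(c,(np.array(l)+.5)/7-.5+[90,185],z)[:,:2]*1000
    e=(w[0]-w[3])+(w[1]-w[2]); f=(w[0]-w[1])+(w[3]-w[2])
    return w.mean(0).round(1),"len",np.linalg.norm(e)/2,np.linalg.norm(f)/2,"yaw",np.degrees(np.arctan2(e[1],e[0])).round(2),np.degrees(np.arctan2(-f[0],f[1])).round(2)
print(q([(108,118),(272,108),(285,432),(118,448)],.049))
print(q([(388,104),(545,93),(560,415),(398,430)],.049))
print(q([(85,122),(658,85),(675,455),(97,492)],.006))
for r in rects(c,blue(c),.084): print(r)
s=read_camera("side"); np.save("side1.npy",s["color"])
cv2.imwrite("pics/side1.png",cv2.resize(s["color"][120:330,170:450,::-1],None,fx=2.8,fy=2.8,interpolation=cv2.INTER_CUBIC))
go(.552,.018,.042,185.4)
```

```text
(array([540.4, 291.6]), 'len', np.float64(95.33763838765174), np.float64(47.720066924448204), 'yaw', np.float64(4.58), np.float64(4.45))
(array([544.9, 211.8]), 'len', np.float64(94.58804838862983), np.float64(46.12319702637786), 'yaw', np.float64(4.11), np.float64(4.62))
(array([541.2, 251.3]), 'len', np.float64(112.9614377888821), np.float64(173.99776796426968), 'yaw', np.float64(4.37), np.float64(3.63))
(array([319., 279.]), 428.9, -110.7, 55, 17, -74.8)
(array([374., 226.]), 532.5, -220.3, 56, 18, -9.9)
(array([314., 216.]), 551.9, -103.4, 55, 16, -0.7)
(array([165., 229.]), 533.2, 184.6, 94, 36, -21.1)
(array([  2., 208.]), 566.7, 504.3, 64, 10, 4.5)
(array([377., 137.]), 711.2, -231.8, 17, 16, -1.7)
(array([305.,  77.]), 838.2, -88.6, 110, 6, 85.8)
(array([225.,  51.]), 890.1, 76.1, 28, 10, 0.7)
t 2.15 pos [0.5523 0.021  0.1155] rot [ 179.98    0.2  -174.49] F [ 0.56  0.31 -0.62] M [-0.0067  0.0381 -0.0454] w 0.0853
shift cm [ 0.08 -0.3   7.35] turn rad 0.002
```

View pics/side1.png

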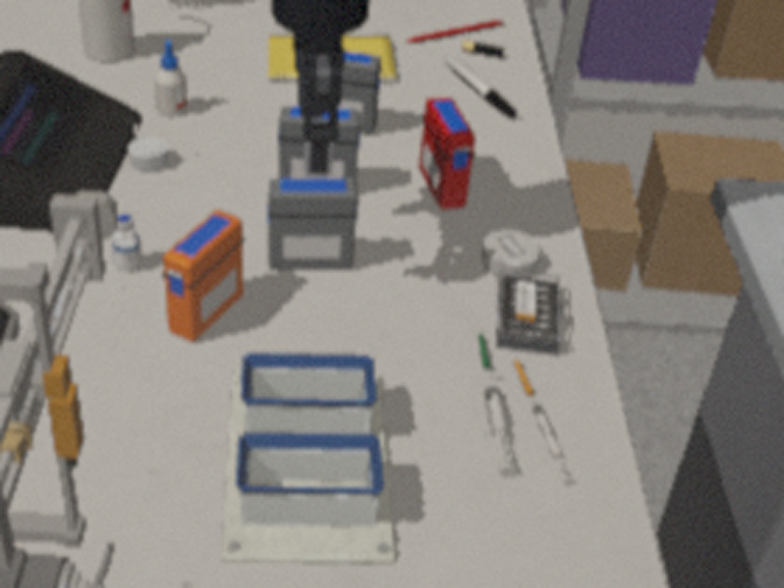

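The fingers sit over case A with open space on both sides. Now I descend, grip and lift.

jog_arm(
  increments=[
    [8.5, [0, -0.3, 4.0], 0],
    [8.5, [0, -0.3, 7.3], 0],
    [8.5, [0, -0.3, 7.3], 0],
    [2.0, [0, -0.3, 7.3], 0],
    [2.0, [0, -0.3, 7.3], 0],
    [2.0, [0, -0.3, 7.3], 0],
    [2.0, [0, -0.3, 7.3], 0],
    [2.0, [0, -0.3, 7.3], 0],
    [2.0, [0, -0.3, 7.3], 0],
  ],
  force=80,
)

```text
time_s: 3.28
tool_pos: [0.5522, 0.0167, 0.0412]
tcp_rot: [-180.0, 0.1, -174.6]
force: [-1.2, 1.1, 7.6]
grip_width: 0.0274
```

```bash
python3 -c "
from h import *
go(.552,.018,.20,184.4)"
```

```text
t 3.275 pos [0.5522 0.0167 0.0412] rot [-1.800e+02  9.000e-02 -1.746e+02] F [-1.16  1.06  7.55] M [-0.0611  0.1847  0.0642] w 0.0274
shift cm [ -0.02   0.13 -15.88] turn rad 0.017
```

jog_arm(
  increments=[
    [2.0, [0, 0, -2], 0],
    [2.0, [0, 0, -6], 0],
    [2.0, [0, 0, -12], 0],
    [2.0, [0, 0, -16], 0],
    [2.0, [0, 0, -16], 0],
    [2.0, [0, 0, -16], 0],
    [2.0, [0, 0, -16], 0],
    [2.0, [0, 0, -16], 0],
  ],
)

```text
time_s: 4.28
tool_pos: [0.5509, 0.0165, 0.1988]
tcp_rot: [180.0, -0.2, -174.6]
force: [-0.8, 0.7, -3.7]
grip_width: 0.027
```

```bash
python3 -c "
from h import *
go(.552,.018,.20,184.4)"
```

```text
t 4.275 pos [0.5509 0.0165 0.1988] rot [ 1.7999e+02 -1.5000e-01 -1.7460e+02] F [-0.8   0.71 -3.74] M [-0.0174 -0.0257  0.0024] w 0.027
shift cm [-0.12  0.14 -0.12] turn rad 0.017
```

jog_arm(
  increments=[
    [2.0, [6, 0, 0], 0],
    [2.0, [0, 0, 0], 0],
    [2.0, [6, 0, 0], 0],
    [2.0, [0, 0, 0], 0],
    [2.0, [6, 0, 0], 0],
    [2.0, [0, 0, 0], 0],
    [2.0, [0, 0, 0], 0],
    [2.0, [0, 0, 0], 0],
    [2.0, [0, 0, 0], 0],
    [2.0, [0, 0, 0], 0],
  ],
)

```text
time_s: 5.52
tool_pos: [0.5515, 0.0165, 0.2004]
tcp_rot: [-180.0, 0.0, -174.6]
force: [0.2, -0.5, -4.3]
grip_width: 0.0272
```

```bash
python3 -c "
from h import *
go(.552,.018,.20,184.4)"
```

```text
t 5.525 pos [0.5515 0.0165 0.2004] rot [-1.7999e+02  1.0000e-02 -1.7461e+02] F [ 0.24 -0.5  -4.32] M [-0.0173 -0.0122  0.0287] w 0.0272
shift cm [-0.06  0.14  0.04] turn rad 0.017
```

jog_arm(
  increments=[
    [2.0, [-6, 0, 0], 0],
    [2.0, [0, 0, 0], 0],
    [2.0, [-6, 0, 0], 0],
    [2.0, [0, 0, 0], 0],
    [2.0, [-6, 0, 0], 0],
    [2.0, [0, 0, 0], 0],
    [2.0, [0, 0, 0], 0],
    [2.0, [0, 0, 0], 0],
    [2.0, [0, 0, 0], 0],
    [2.0, [0, 0, 0], 0],
  ],
)

```text
time_s: 6.78
tool_pos: [0.5522, 0.0167, 0.2009]
tcp_rot: [-180.0, 0.1, -174.6]
force: [-0.1, 0.7, -4.0]
grip_width: 0.0274
```

```bash
python3 -c "
from h import *
go(.5445,.2118,.20,184.4)"
```

```text
t 6.775 pos [0.5522 0.0167 0.2009] rot [-1.7999e+02  1.0000e-01 -1.7460e+02] F [-0.1   0.71 -3.96] M [-0.0268  0.0047 -0.014 ] w 0.0274
shift cm [-1.06 19.5   0.09] turn rad 0.017
```

```bash
cat >> h.py <<'E'
def avg(n=8):
    M=[]
    for _ in range(n):
        read_camera("top"); s=robot.sense(); M.append(np.r_[s["moment"],s["force"],s["tool_pos"]])
    M=np.array(M); print("t",s["time_s"],"mean",M.mean(0).round(3),"std",M.std(0)[:3].round(3))
E
python3 -c "
from h import *
avg()"
```

```text
t 7.175 mean [ 0.013  0.016  0.005  0.113 -0.175 -4.336  0.552  0.017  0.2  ] std [0.033 0.035 0.016]
```

jog_arm(
  increments=[
    [2.0, [6, 0, 0], 0],
    [2.0, [0, 0, 0], 0],
    [2.0, [6.2, 0, 0], 0],
    [2.0, [6.2, 0, 0], 0],
    [2.0, [6.2, 0, 0], 0],
    [2.0, [6.2, 0, 0], 0],
  ],
)

```text
time_s: 7.92
tool_pos: [0.491, 0.0109, 0.2009]
tcp_rot: [-180.0, 0.1, -174.6]
force: [0.2, -0.4, -3.5]
grip_width: 0.027
```

```bash
python3 -c "
from h import *
avg();go(.5445,.2118,.20,184.4)"
```

```text
t 8.325 mean [-1.000e-03 -0.000e+00 -1.400e-02 -3.460e-01  7.900e-02 -4.166e+00
  4.900e-01  1.100e-02  2.010e-01] std [0.037 0.033 0.021]
t 8.325 pos [0.49   0.0108 0.2003] rot [-1.800e+02  1.000e-02 -1.746e+02] F [ 0.36 -0.4  -3.92] M [-0.004   0.0293  0.0237] w 0.0272
shift cm [-7.32 19.49  0.03] turn rad 0.017
```

Case A shows no moment difference (0.016 against 0.000, where a loose part would give ±0.066), so it looks silent. I take it to the left slot.

```bash
python3 -c "
from h import *
go(.5405,.2915,.14,184.4)"
```

```text
t 8.325 pos [0.49   0.0108 0.2003] rot [-1.800e+02  1.000e-02 -1.746e+02] F [ 0.36 -0.4  -3.92] M [-0.004   0.0293  0.0237] w 0.0272
shift cm [-7.67 27.47  6.03] turn rad 0.017
```

jog_arm(
  increments=[
    [2.0, [-1, 4, 0], 0.017],
    [2.0, [-3, 9, 1], 0.017],
    [2.0, [-5, 15, 2], 0.017],
    [2.0, [-6.5, 20, 4], 0.017],
    [2.0, [-7.5, 25, 6], 0.017],
    [2.0, [-7.7, 27.5, 6], 0.017],
    [2.0, [-7.7, 27.5, 6], 0.017],
    [2.0, [-7.7, 27.5, 6], 0.017],
    [2.0, [-7.7, 27.5, 6], 0.017],
  ],
)

```text
time_s: 9.45
tool_pos: [0.5412, 0.2902, 0.1404]
tcp_rot: [-180.0, 0.0, -175.7]
force: [0.5, -0.8, -4.8]
grip_width: 0.027
```

Run:
```python
from h import *
go(.5405,.2915,.048,184.4)
c=read_camera("side")
cv2.imwrite("pics/side2.png",cv2.resize(c["color"][170:350,190:390,::-1],None,fx=3.3,fy=3.3,interpolation=cv2.INTER_CUBIC))
```

```text
t 9.45 pos [0.5412 0.2902 0.1404] rot [-1.7995e+02  2.0000e-02 -1.7569e+02] F [ 0.48 -0.83 -4.79] M [-0.0314  0.0015 -0.0026] w 0.027
shift cm [0.06 0.14 9.24] turn rad -0.002
```

View pics/side2.png

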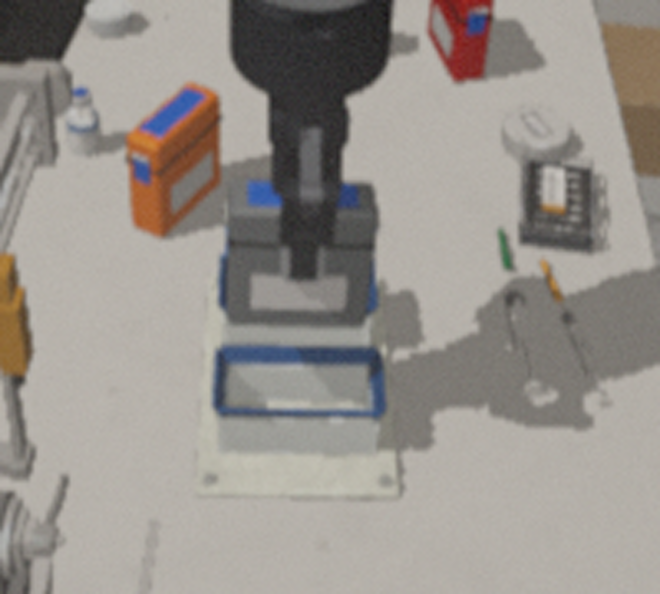

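The case is held level, with the finger centred on it (crop x 303 against case centre 301). It hangs above the left slot. I descend now.

jog_arm(
  increments=[
    [2.0, [0, 0.1, 3], 0],
    [2.0, [0, 0.1, 5], 0],
    [2.0, [0, 0.1, 6], 0],
    [2.0, [0, 0.1, 7], 0],
    [2.0, [0, 0.1, 8], 0],
    [2.0, [0, 0.1, 8.7], 0],
    [2.0, [0, 0.1, 9.1], 0],
    [2.0, [0, 0.1, 9.1], 0],
  ],
)

```text
time_s: 10.5
tool_pos: [0.5407, 0.2928, 0.049]
tcp_rot: [-180.0, 0.0, -175.6]
force: [-1.0, -0.6, -4.6]
grip_width: 0.0272
```

```bash
python3 -c "
from h import *
go(.5405,.2915,.047,184.4)"
```

```text
t 10.5 pos [0.5407 0.2928 0.049 ] rot [-179.99    0.   -175.58] F [-0.97 -0.62 -4.56] M [-0.0037  0.1609  0.0362] w 0.0272
shift cm [ 0.03 -0.12  0.2 ] turn rad 0.0
```

jog_arm(
  increments=[
    [2.0, [0, -0.1, 0.2], 0],
    [2.0, [0, -0.1, 0.2], 0],
    [5.0, [0, -0.1, 0.2], 0],
    [5.0, [0, -0.1, 0.2], 0],
    [5.0, [0, -0.1, 0.2], 0],
    [5.5, [0, -0.1, -3], 0],
    [6, [0, -0.1, -8], 0],
    [8.5, [0, -4, -12], 0],
    [8.5, [0, -10, -12], 0],
    [8.5, [0, -16, -12], 0],
  ],
)

```text
time_s: 11.75
tool_pos: [0.5533, 0.1318, 0.17]
tcp_rot: [-180.0, 0.1, -175.5]
force: [1.4, -0.5, -0.2]
grip_width: 0.0853
```

Run:
```python
from h import *
c=read_camera("top")
for r in rects(c,blue(c),.09): print(r)
go(.552,-.1034,.12,179.3)
```

```text
(array([319., 279.]), 428.9, -110.0, 54, 17, -74.8)
(array([374., 226.]), 531.8, -218.9, 55, 18, -10.3)
(array([314., 216.]), 551.2, -102.9, 55, 16, -0.7)
(array([  2., 208.]), 565.9, 500.6, 63, 10, 4.5)
(array([212., 174.]), 635.5, 95.8, 53, 16, 61.7)
(array([377., 137.]), 709.4, -230.4, 17, 16, -1.7)
(array([305.,  77.]), 835.6, -88.2, 110, 6, 85.9)
(array([225.,  52.]), 887.0, 75.4, 28, 10, 0.7)
t 11.8 pos [0.5541 0.1202 0.1694] rot [-1.7957e+02  2.0000e-02 -1.7616e+02] F [-0.76 -8.33 -0.87] M [-0.5525  0.0397  0.0058] w 0.0846
shift cm [  1.71 -22.26   5.11] turn rad 0.079
```

jog_arm(
  increments=[
    [8.5, [1.6, -6, 1], 0.08],
    [8.5, [1.6, -12, 2], 0.08],
    [8.5, [1.6, -18, 4], 0.08],
    [8.5, [1.6, -22, 5], 0.08],
    [8.5, [1.6, -23.4, 5], 0.08],
    [8.5, [1.6, -23.4, 5], 0.08],
    [8.5, [1.6, -23.4, 5], 0.08],
  ],
)

```text
time_s: 12.68
tool_pos: [0.5554, -0.099, 0.1197]
tcp_rot: [179.9, 0.0, 180.0]
force: [-0.2, 1.0, 0.7]
grip_width: 0.0849
```

Run:
```python
from h import *
go(.552,-.1034,.042,179.3)
c=read_camera("side")
m=blue(c); m[:,:250]=0;m[:,330:]=0
for r in rects(c,m,.09): print(r)
c=read_camera("top")
for r in rects(c,blue(c),.09): print(r)
cv2.imwrite("pics/top3.png",cv2.resize(c["color"][170:280,80:330,::-1],None,fx=3,fy=3,interpolation=cv2.INTER_CUBIC))
```

```text
t 12.675 pos [ 0.5554 -0.099   0.1197] rot [1.7994e+02 5.0000e-02 1.7998e+02] F [-0.19  0.99  0.69] M [-0.0013  0.0433  0.0238] w 0.0849
shift cm [ 0.35 -0.45  7.77] turn rad 0.012
(array([260., 417.]), 551.4, 555.3, 27, 6, 4.4)
(array([279., 267.]), 541.9, 289.7, 56, 20, 4.8)
(array([285., 251.]), 536.9, 244.2, 92, 39, -19.4)
(array([284., 160.]), 550.3, -93.3, 53, 19, -3.6)
(array([109., 221.]), 542.0, 292.8, 55, 17, 2.8)
(array([  2., 208.]), 565.9, 500.6, 63, 10, 4.5)
(array([212., 174.]), 635.3, 95.6, 53, 16, 61.8)
(array([305.,  77.]), 835.7, -88.2, 110, 6, 85.8)
(array([225.,  51.]), 887.0, 74.5, 28, 12, 0.1)
```

View pics/top3.png

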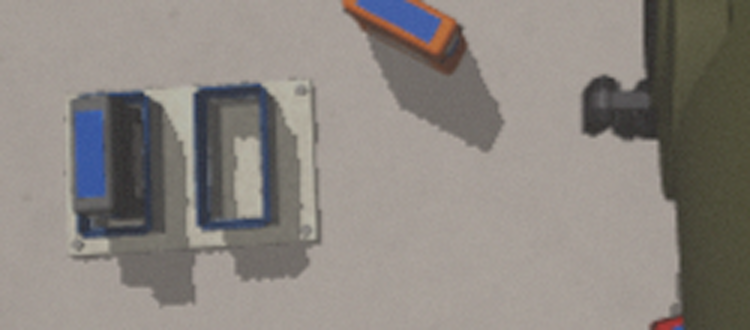

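Case A is seated in the left slot; both views agree on pad height 0.090 at about (0.542, 0.291). Now I grip case B.

jog_arm(
  increments=[
    [8.5, [0.3, -0.45, 2.0], 0.012],
    [8.5, [0.3, -0.45, 5.0], 0.012],
    [8.5, [0.3, -0.45, 7.8], 0.012],
    [2.0, [0.3, -0.45, 7.8], 0.012],
    [2.0, [0.3, -0.45, 7.8], 0.012],
    [2.0, [0.3, -0.45, 7.8], 0.012],
    [2.0, [0.3, -0.45, 7.8], 0.012],
    [2.0, [0.3, -0.45, 7.8], 0.012],
    [2.0, [0.3, -0.45, 7.8], 0.012],
    [2.0, [0.3, -0.45, 7.8], 0.012],
  ],
)

```text
time_s: 14.02
tool_pos: [0.5529, -0.1056, 0.0425]
tcp_rot: [-180.0, 0.1, 179.2]
force: [-0.4, 1.7, 6.8]
grip_width: 0.0267
```

```bash
python3 -c "
from h import *
go(.552,-.1034,.2,179.3)"
```

```text
t 14.025 pos [ 0.5529 -0.1056  0.0425] rot [-1.7999e+02  1.3000e-01  1.7917e+02] F [-0.36  1.72  6.8 ] M [0.1402 0.1672 0.0491] w 0.0267
shift cm [  0.06   0.22 -15.75] turn rad -0.002
```

jog_arm(
  increments=[
    [2.0, [0, 0, -3], 0],
    [2.0, [0, 0, -9], 0],
    [2.0, [0, 0, -15], 0],
    [2.0, [6, 0, -16], 0],
    [2.0, [0, 0, -16], 0],
    [2.0, [6, 0, -16], 0],
    [2.0, [0, 0, -16], 0],
    [2.0, [0, 0, -16], 0],
    [2.0, [0, 0, -16], 0],
    [2.0, [0, 0, -16], 0],
  ],
)

```text
time_s: 15.28
tool_pos: [0.5515, -0.1059, 0.2013]
tcp_rot: [-180.0, -0.0, 179.1]
force: [0.0, -1.0, -4.6]
grip_width: 0.0274
```

```bash
python3 -c "
from h import *
avg()"
```

```text
t 15.675 mean [ 4.000e-03  3.000e-03 -1.500e-02  1.580e-01 -3.500e-02 -4.504e+00
  5.520e-01 -1.060e-01  2.010e-01] std [0.043 0.029 0.037]
```

jog_arm(
  increments=[
    [2.0, [6, 0, 0], 0],
    [2.0, [0, 0, 0], 0],
    [2.0, [6.2, 0, 0], 0],
    [2.0, [6.2, 0, 0], 0],
    [2.0, [6.2, 0, 0], 0],
    [2.0, [6.2, 0, 0], 0],
  ],
)

```text
time_s: 16.42
tool_pos: [0.4911, -0.1048, 0.202]
tcp_rot: [-180.0, 0.1, 179.2]
force: [-0.2, -0.1, -4.3]
grip_width: 0.0275
```

```bash
python3 -c "
from h import *
avg();go(.5445,.2118,.14,184.4)"
```

```text
t 16.825 mean [-6.000e-03  4.000e-03 -0.000e+00 -2.470e-01  3.310e-01 -4.244e+00
  4.900e-01 -1.050e-01  2.020e-01] std [0.034 0.019 0.027]
t 16.825 pos [ 0.4901 -0.1048  0.2013] rot [-1.8000e+02  1.0000e-02  1.7915e+02] F [-0.06  0.72 -3.88] M [-0.0669 -0.0203 -0.0038] w 0.0272
shift cm [-4.97 31.74  6.12] turn rad -0.092
```

B also shows no difference (0.003 against 0.004). I place it in the right slot, and then C, the remaining case, has to confirm the result.

jog_arm(
  increments=[
    [2.0, [-1, 4, 0], -0.01],
    [2.0, [-2, 10, 0], -0.04],
    [2.0, [-4, 16, 1], -0.08],
    [2.0, [-5, 22, 2], -0.092],
    [2.0, [-5, 27, 4], -0.092],
    [2.0, [-5, 30.5, 5.5], -0.092],
    [2.0, [-5, 31.7, 6.1], -0.092],
    [2.0, [-5, 31.7, 6.1], -0.092],
    [2.0, [-5, 31.7, 6.1], -0.092],
    [2.0, [-5, 31.7, 6.1], -0.092],
  ],
)

```text
time_s: 18.08
tool_pos: [0.5453, 0.2097, 0.1408]
tcp_rot: [-180.0, 0.1, -175.7]
force: [0.2, -0.0, -3.9]
grip_width: 0.027
```

```bash
python3 -c "
from h import *
go(.5445,.2125,.049,184.4)"
```

```text
t 18.075 pos [0.5453 0.2097 0.1408] rot [-1.7996e+02  5.0000e-02 -1.7572e+02] F [ 0.19 -0.03 -3.92] M [-0.0267  0.0047  0.0006] w 0.027
shift cm [0.07 0.29 9.18] turn rad -0.002
```

jog_arm(
  increments=[
    [2.0, [0, 0.22, 3], 0],
    [2.0, [0, 0.22, 5], 0],
    [2.0, [0, 0.22, 6], 0],
    [2.0, [0, 0.22, 7], 0],
    [2.0, [0, 0.22, 8], 0],
    [2.0, [0, 0.22, 8.7], 0],
    [2.0, [0, 0.22, 9.1], 0],
    [2.0, [0, 0.22, 9.3], 0],
    [2.0, [0, 0.22, 9.3], 0],
  ],
)

```text
time_s: 19.2
tool_pos: [0.5448, 0.2136, 0.0488]
tcp_rot: [-180.0, 0.1, -175.6]
force: [-2.0, -1.3, 8.6]
grip_width: 0.0269
```

```bash
python3 -c "
from h import *
go(.5445,.2125,.048,184.4)"
```

```text
t 19.2 pos [0.5448 0.2136 0.0488] rot [-1.7999e+02  7.0000e-02 -1.7558e+02] F [-1.99 -1.26  8.6 ] M [-0.4616  1.1133  0.1039] w 0.0269
shift cm [ 0.04 -0.11  0.08] turn rad 0.0
```

jog_arm(
  increments=[
    [5.0, [0, -0.1, 0], 0],
    [5.0, [0, -0.1, 0], 0],
    [5.0, [0, -0.1, 0], 0],
    [5.5, [0, -0.1, -3], 0],
    [6, [0, -0.1, -8], 0],
    [8.5, [0.5, -4, -11], 0.1],
    [8.5, [1, -10, -11], 0.17],
    [8.5, [1.5, -16, -11], 0.25],
    [8.5, [2, -22, -11], 0.25],
    [8.5, [3, -28, -10], 0.25],
  ],
)

```text
time_s: 20.45
tool_pos: [0.5369, -0.0697, 0.1478]
tcp_rot: [180.0, 0.1, 170.1]
force: [0.5, -0.3, 0.1]
grip_width: 0.0853
```

```bash
python3 -c "
from h import *
go(.5326,-.2204,.12,169.9)"
```

```text
t 20.45 pos [ 0.5369 -0.0697  0.1478] rot [1.7999e+02 1.4000e-01 1.7012e+02] F [ 0.52 -0.29  0.08] M [ 0.003  -0.0353  0.041 ] w 0.0853
shift cm [ -2.15 -14.92   2.79] turn rad 0.004
```

jog_arm(
  increments=[
    [8.5, [-0.8, -6, 1], 0.004],
    [8.5, [-1.6, -11.5, 2], 0.004],
    [8.5, [-2.1, -14.5, 2.8], 0.004],
    [8.5, [-2.1, -14.7, 2.8], 0.004],
    [8.5, [-2.1, -14.7, 2.8], 0.004],
    [8.5, [-2.1, -14.7, 2.8], 0.004],
  ],
)

```text
time_s: 21.2
tool_pos: [0.5321, -0.2146, 0.1195]
tcp_rot: [180.0, 0.0, 170.0]
force: [0.5, 1.5, -0.1]
grip_width: 0.0851
```

Run:
```python
from h import *
go(.5326,-.2204,.042,169.9)
c=read_camera("top")
for r in rects(c,blue(c),.09): print(r)
c=read_camera("side")
m=blue(c); m[:,:250]=0;m[:,330:]=0
for r in rects(c,m,.09): print(r)
cv2.imwrite("pics/side3.png",cv2.resize(c["color"][110:320,190:400,::-1],None,fx=2.8,fy=2.8,interpolation=cv2.INTER_CUBIC))
```

```text
t 21.2 pos [ 0.5321 -0.2146  0.1195] rot [1.7996e+02 3.0000e-02 1.7000e+02] F [ 0.46  1.51 -0.1 ] M [-0.023   0.0376 -0.0432] w 0.0851
shift cm [-0.14 -0.57  7.75] turn rad 0.002
(array([319., 279.]), 428.9, -110.0, 54, 17, -74.8)
(array([372., 234.]), 516.9, -215.6, 25, 17, -1.8)
(array([109., 221.]), 542.0, 292.8, 55, 17, 2.8)
(array([150., 220.]), 544.7, 213.8, 56, 17, 2.1)
(array([  2., 209.]), 565.9, 500.6, 63, 10, 4.5)
(array([212., 174.]), 635.3, 95.6, 53, 16, 61.8)
(array([377., 137.]), 709.4, -230.3, 16, 16, -0.0)
(array([305.,  77.]), 835.7, -88.2, 110, 6, 85.8)
(array([225.,  51.]), 887.0, 74.5, 28, 12, 0.1)
(array([260., 417.]), 551.4, 555.3, 27, 6, 4.4)
(array([280., 267.]), 539.0, 289.4, 61, 20, 4.9)
(array([281., 239.]), 543.0, 214.9, 54, 15, 5.0)
```

View pics/side3.png

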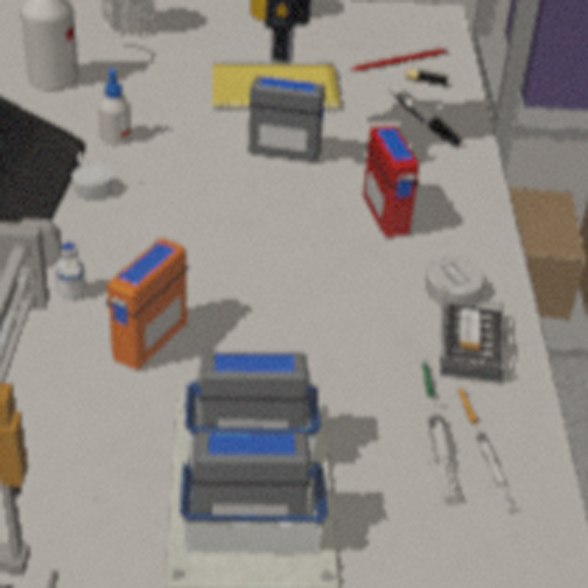

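Both placed cases sit in the rack. The side view has case C at crop (286,120), with the fingers beyond it. I check that geometry before descending.

Run:
```python
from h import *
c=read_camera("side")
print(cast(c,[(293.6,140.4)],.084))
K,T=c["camera_matrix"],c["world_from_camera"]; Ti=np.linalg.inv(T)
for p in [(.532,-.22,.084),(.532,-.165,.133),(.532,-.265,.133),(.532,-.22,.12)]:
    q=K@(Ti@np.r_[p,1])[:3]; print(p,(q[:2]/q[2]).round(1),((q[:2]/q[2]-[190,110])*2.8).round())
```

```text
[[ 0.52790594 -0.21566685  0.084     ]]
(0.532, -0.22, 0.084) [292.2 139.6] [286.  83.]
(0.532, -0.165, 0.133) [292.5 132.9] [287.  64.]
(0.532, -0.265, 0.133) [293.5 117.2] [290.  20.]
(0.532, -0.22, 0.12) [292.8 128.2] [288.  51.]
```

The near finger projects to crop y 64 and is seen at about 60, so the geometry is consistent. I grip C.

jog_arm(
  increments=[
    [8.5, [-0.1, -0.55, 2.0], 0],
    [8.5, [-0.1, -0.55, 5.0], 0],
    [8.5, [-0.1, -0.55, 7.8], 0],
    [2.0, [-0.1, -0.55, 7.8], 0],
    [2.0, [-0.1, -0.55, 7.8], 0],
    [2.0, [-0.1, -0.55, 7.8], 0],
    [2.0, [-0.1, -0.55, 7.8], 0],
    [2.0, [-0.1, -0.55, 7.8], 0],
    [2.0, [-0.1, -0.55, 7.8], 0],
    [2.0, [-0.1, -0.55, 7.8], 0],
  ],
)

```text
time_s: 22.6
tool_pos: [0.5325, -0.2221, 0.0426]
tcp_rot: [-180.0, 0.1, 169.9]
force: [-0.9, 1.6, 6.3]
grip_width: 0.0272
```

jog_arm(
  increments=[
    [2.0, [0, 0, -3], 0],
    [2.0, [0, 0, -9], 0],
    [2.0, [0, 0, -15], 0],
    [2.0, [6, 0, -16], 0],
    [2.0, [0, 0, -16], 0],
    [2.0, [6, 0, -16], 0],
    [2.0, [0, 0, -16], 0],
    [2.0, [0, 0, -16], 0],
    [2.0, [0, 0, -16], 0],
    [2.0, [0, 0, -16], 0],
  ],
)

```text
time_s: 23.85
tool_pos: [0.531, -0.2219, 0.2011]
tcp_rot: [-180.0, -0.1, 169.9]
force: [-1.4, -0.3, -3.9]
grip_width: 0.0267
```

```bash
python3 -c "
from h import *
avg();go(.548,-.364,.2,175)"
```

```text
t 24.25 mean [ 3.000e-03  7.800e-02 -1.400e-02  1.240e-01 -1.990e-01 -3.993e+00
  5.310e-01 -2.220e-01  2.010e-01] std [0.032 0.028 0.027]
t 24.25 pos [ 0.5316 -0.222   0.2013] rot [-1.7999e+02  1.0000e-02  1.6987e+02] F [ 0.05 -0.18 -3.53] M [0.0127 0.1085 0.0347] w 0.0271
shift cm [ -4.12 -13.69   0.13] turn rad -0.09
```

jog_arm(
  increments=[
    [2.0, [6, 0, 0], 0],
    [2.0, [0, 0, 0], 0],
    [2.0, [6.2, 0, 0], 0],
    [2.0, [6.2, 0, 0], 0],
    [2.0, [6.2, 0, 0], 0],
    [2.0, [6.2, 0, 0], 0],
  ],
)

```text
time_s: 25.0
tool_pos: [0.4716, -0.2112, 0.2018]
tcp_rot: [-180.0, 0.1, 169.9]
force: [0.4, 0.2, -3.0]
grip_width: 0.0268
```

```bash
python3 -c "
from h import *
avg();go(.548,-.364,.2,175)"
```

```text
t 25.4 mean [-1.800e-02 -7.700e-02  4.000e-03 -4.000e-02 -1.420e-01 -4.064e+00
  4.710e-01 -2.110e-01  2.010e-01] std [0.024 0.049 0.038]
t 25.4 pos [ 0.4707 -0.211   0.2013] rot [-1.8000e+02  1.0000e-02  1.6987e+02] F [-0.39  0.1  -5.39] M [-0.0407 -0.1936  0.0004] w 0.0269
shift cm [-10.3  -13.71   0.13] turn rad -0.089
```

C rattles: the moment about y went from +0.078 to −0.077. I carry it gently over the notebook.

jog_arm(
  increments=[
    [2.0, [-0.3, -0.5, 0], 0],
    [2.0, [-1.2, -1.8, 0], -0.02],
    [2.0, [-2.6, -3.6, 0], -0.04],
    [2.0, [-4.3, -5.8, 0], -0.06],
    [2.0, [-6, -8, 0], -0.09],
    [2.0, [-7.7, -10.2, 0], -0.09],
    [2.0, [-9, -12, 0], -0.09],
    [2.0, [-9.9, -13.2, 0], -0.09],
    [2.0, [-10.3, -13.7, 0], -0.09],
    [2.0, [-10.3, -13.7, 0], -0.09],
  ],
)

```text
time_s: 26.65
tool_pos: [0.5478, -0.3641, 0.2008]
tcp_rot: [180.0, -0.0, 175.0]
force: [-1.0, -0.1, -4.4]
grip_width: 0.0271
```

jog_arm(
  increments=[
    [2.0, [0, 0, 0], 0],
    [2.0, [0, 0, 0], 0],
    [2.0, [0, 0, 0], 0],
  ],
)

```text
time_s: 27.02
tool_pos: [0.5479, -0.3637, 0.2014]
tcp_rot: [-180.0, 0.0, 175.0]
force: [-0.3, -0.0, -4.0]
grip_width: 0.0267
```

Run:
```python
from h import *
avg();go(.548,-.364,.2,175)
t=read_camera("top"); c=read_camera("side")
for r in rects(t,blue(t),.09): print(r)
print(cast(t,[(323,142),(245,144)],.05)[:,:2].round(3).tolist())
a=np.hstack([cv2.resize(t["color"][100:320,80:500],(400,210)),cv2.resize(c["color"][100:320,180:400],(210,210))])
cv2.imwrite("pics/end.png",a[...,::-1])
```

```text
t 27.425 mean [-9.000e-03 -8.200e-02 -2.000e-03 -6.900e-02 -2.580e-01 -4.428e+00
  5.480e-01 -3.640e-01  2.010e-01] std [0.029 0.038 0.031]
t 27.425 pos [ 0.5479 -0.364   0.2012] rot [ 1.8000e+02 -1.0000e-02  1.7503e+02] F [ 0.14  0.26 -4.54] M [ 0.0348 -0.0278 -0.0095] w 0.0273
shift cm [-0.01 -0.    0.12] turn rad 0.0
(array([319., 280.]), 428.8, -110.0, 54, 17, -74.4)
(array([483., 219.]), 545.0, -431.8, 20, 20, -3.5)
(array([109., 221.]), 542.0, 292.8, 55, 17, 2.8)
(array([150., 220.]), 544.7, 213.8, 56, 17, 2.1)
(array([  2., 208.]), 565.9, 500.6, 63, 10, 4.5)
(array([212., 174.]), 635.5, 95.8, 53, 16, 61.8)
(array([377., 137.]), 709.4, -230.4, 17, 16, -1.7)
(array([304.,  77.]), 835.3, -87.2, 112, 6, 85.9)
(array([225.,  52.]), 887.0, 75.4, 28, 10, 0.7)
[[0.711, -0.127], [0.707, 0.035]]
```

View pics/end.png

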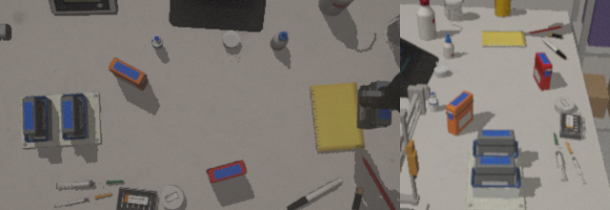

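The two silent cases sit in the rack and the bystanders are where they started. Case C is held over the notebook; it appears to the right of it only because of its height. The loose part is still at its end (−0.082 N m). I hand in.

```bash
python3 -c "
from station import finish_job
print(finish_job())"
```

```text
the job is handed in; nothing more can be done
None
```

The case nearest the notebook is the one that rattles. I handed the job in after about 27 s of robot time, with that case held over the notebook and the two silent ones in the rack. No verdict was reported.

**Finding it:** I shook each case along its x and compared the moment about its y after shaking each way.

| Case (as it stood) | Moment after one shake direction (N m) | After the other (N m) |
|---|---|---|
| Nearest the rack | +0.016 | 0.000 |
| Middle | +0.003 | +0.004 |
| Nearest the notebook | +0.078 | −0.077 |

**Rack:** The case nearest the rack is in the left slot and the middle one in the right.
- The last top view puts their top pads at (0.542, 0.293) and (0.545, 0.214). My slot estimates are (0.5405, 0.2915) and (0.5445, 0.2118), about 2 mm away, which is as good as the calibration.
- The pad heights and the tool height at release show both cases on the slot floor.
- The top view's pad angles read about 2° off my rack angle of 4.4°; the side view read about 5°. Both are well inside the tolerance.

**Held case:** The tool is at (0.548, −0.364), on the notebook's measured centre, with the case's underside about 159 mm above the bench and the grip force set to 80 N. The last moment reading of −0.082 N m shows the part is still at its end.

**Bystanders:** In the last picture the beaker, vial and glue bottle stand upright where they were. I measured only the bottle again, and it had not moved.

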